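# Empty the ultrasonic cleaner and close its lid

### The arm

A 6-joint arm with a two-finger parallel gripper is mounted at the origin on a cart in front of the work surface, level with it; the furniture and walls round the work are solid. World frame = base frame: x ahead of the robot, y to its left, z up, the work surface at z = 0. Lengths are in m, angles in rad, forces in N, time in s.
With the tool pointing down it reaches from about 0.35 to 0.85 m from the base axis. Payload 8.1 kg.
Tool frame: the origin (TCP) lies between the finger pads; the fingertips stand 22 mm ahead of it and the grasp point (between the pads) lies 3 mm ahead of it (manip.tips_ahead is the distance from the TCP to the fingertips, in m); z points along the fingers, y is the line along which they close (so a half turn about z gives the same grasp; the last joint's range is limited). The gripper opens to 93 mm and grips with 3 to 60 N. Pads are 15 mm wide; open, the fingers measure 128 mm over their backs; the gripper's body (75 mm by 188 mm) begins 65 mm behind the grasp point.
Start: joints at [1.071, 0.13, 1.488, -0, 1.523, -0.085], TCP at [0.242, 0.549, 0.241] pointing down, gripper open.
Joint ranges: [-2.96, 2.96], [-0.89, 2.26], [0.02, 2.5], [-1.34, 4.48], [0, 2.73], [-2.66, 2.66]. Speed limits (rad/s): [2.39, 2.39, 2.79, 3.14, 3.14, 3.14].

### API

Orientations are given as a rotation vector (axis times angle).
In Python, from rig import manip gives the robot as it stands.
- The arm moves only by the tool drive_effector, called after "Emit:" as name(argument=value, ...) on one line, values as JSON. Schema: {"type":"object","properties":{"deltas":{"type":"array","items":{"type":"array","prefixItems":[{"type":"number"},{"type":"array","items":{"type":"number"},"minItems":3,"maxItems":3},{"type":"number"}],"minItems":3,"maxItems":3},"minItems":1,"maxItems":12},"force":{"type":"number"},"only":{"type":"string"},"quiet":{"type":"boolean"},"lines":{"type":"string"}},"required":["deltas"],"additionalProperties":false}. deltas is a list of rows, 1 to 12 of them, each written [opening, [dx, dy, dz], turn]: the finger opening in m, then dx, dy, dz in shares of the most that a row can go, 1 being 62.5 mm, then a turn about the tool's z in units of 0.25 rad; each row shifts and turns the commanded pose from where the row before left it, along the tool's axes as they then stand; what a row does not reach is not made up. A row lasts 1/8 s, in which the tool goes at most 0.0625 m and 0.188 rad, less where a joint would pass 70% of its speed; a pose out of reach is approached as far as the arm can. The fingers move at their own pace and stop on an object; force is the grip in N (left out, the last holds). Time passes only in rows, so rows that do not move let the fingers close. The tool returns the time, the measured TCP pose, the force, the opening and the grip force at its end. only (a regular expression) keeps the lines of the reply that match it, lines (a string "A,B") keeps lines A to B, and quiet returns only ok. Input that does not fit is refused with a message, and nothing moves.
- manip.get_state(): the state, without advancing time (a new reading comes with each control period).
- manip.capture(name): name is "scene" or "side" or "wrist"; returns (picture, depth): 420x560x3 uint8, red, green, blue; 420x560 float32, m along the optical axis (not along the pixel's ray), 0 where there is no reading.
- manip.calibration(name): a dict with "camera_matrix" (3x3 intrinsics, pixels), "R" (3x3) and "t" (3): a world point X has camera coordinates R X + t. Camera axes: x right, y down, z forward; pixel columns grow to the right and rows downward; lengths in m; the calibration is good to about 2 mm. A picture is of the moment at which its call begins: read the wrist's pose just before it. calibration takes no time and is no camera call; for the wrist camera it gives the pose at the moment of the call.
- manip.hand_in(): hands the job in; it is judged then, once.
The state is a dict: "time_s": time; "joints": joint angles; "qvel": joint speeds; "effort": joint torques, N m; "ee_pos": TCP position; "tool_rot": TCP orientation; "contact_force": force on the tool from outside, world axes, zero at the start; "moment": the same for the moment, N m; "opening": finger opening in m; "grasp_force": force on a finger pad.
Only numpy, scipy, OpenCV 4.12 (cv2) and the standard library are available. Lean on these libraries where they do the work, as an engineer would, in place of code of your own. Each camera call takes 0.05 s, during which the arm holds its last target. There are 200 camera calls.

### The job

The ultrasonic cleaner is drained and done for the day. Lift its wire basket out and set it down gently, upright, on the bare worktop close beside the cleaner. With the basket out of the way, slide the half-open steel lid home along the rim, without lifting it off, until its plug drops into the mouth and it lies level. Do not let the lid fall, and leave the timer, the petri dish, the tape roll and the marker where they are.

Things in the scene. Friction and masses are not known exactly. Their poses are not given: they have to be found in the camera images.
- cleaner: Small drained ultrasonic cleaner, fixed: white housing 140 x 254 x 112 mm, control panel on its -x side, open steel tank in its top. Origin: centre of its underside; z up. Mouth 100 mm (x) x 210 mm (y), sharp edged, tank floor at z = 40 mm, rim top at z = 112 mm (1 mm lower at the ends), rim 14 mm wide. The basket stands in the -y end, the lid lies over the +y end.
- tank_mouth (a point): Centre of the tank's mouth at the height of the rim, 112 mm above the worktop. Axes as the cleaner's.
- lid: Loose steel lid, 0.25 kg: brim 126 x 230 mm (y long), plug under it 93 x 203 mm, 8 mm deep, knob on top. Origin: centre of the plug's underside; brim underside at z = 8, top at 13 mm. Starts 84 to 96 mm off along the cleaner's +y, plug end on the end rim, so tilted 3 degrees, high at +y. Pushed along -y it slides on the long rims and drops level within 3 mm of centred: origin 8 mm below the rim.
- lid_knob (a point): On the axis of the lid's black knob, 30 mm above the lid's origin. The knob stands in the middle of the lid, from 13 to 42 mm above the origin, 22 mm in diameter at its waist and 30 mm at its head. Axes as the lid's.
- basket: Loose steel wire basket, 0.22 kg, 85 x 59 mm, walls 46 mm high, with an arched handle. Origin: centre of its underside; z up. It starts upright on the tank floor at the tank's -y end, 66 to 70 mm from the middle, 7 mm clear of the long walls; its handle stands in the lid's way.
- basket_grip (a point): Middle of the black sleeve on top of the basket's handle, 130 mm above the basket's underside. The sleeve is a level bar 56 mm long (along the basket's x), 10 mm wide (y) and 12 mm high; take it from above with the fingers closing along the basket's y. Axes as the basket's.
- timer: Small white bench timer lying on the worktop, 70 x 66 x 18 mm, loose. Origin: centre of its underside.
- petri: Closed petri dish on the worktop, 59 mm in diameter and 16 mm high, loose. Origin: centre of its underside.
- tape: Roll of masking tape lying flat on the worktop, 100 mm in diameter and 25 mm high, loose. Origin: centre of its underside.
- marker: Black marker pen lying on the worktop, 135 mm long (along its y), 17 mm thick, loose. Origin: centre of its underside.

How it is judged:
On the way, in this order (a step that is already met when the one before it is completed fails the run):
1. the basket is lifted clear out of the tank, upright (z of basket in the frame of tank_mouth above 0.005 m and angle between basket's own z axis and vertical below 0.35 rad), for 0.1 s.
2. the basket stands upright on the worktop (height (world z) of basket below 0.004 m and angle between basket's own z axis and vertical below 0.05 rad and linear speed of basket below 0.02 m/s and contact force between the fingers and basket below 0.1 N), for 0.2 s.
At the end, for the whole second after the job is handed in: Basket upright (within 3 degrees) on the worktop, within 300 mm of the cleaner's centre; lid seated on the tank: centred within 7 mm, plug at least 5.5 mm deep in the mouth, level within 1.4 degrees, square within 4.6 degrees; both at rest (height (world z) of basket below 0.004 m and angle between basket's own z axis and vertical below 0.05 rad and horizontal distance between basket and cleaner below 0.3 m and horizontal distance between lid and tank_mouth below 0.007 m and z of lid in the frame of tank_mouth below -0.0055 m and angle between the z axis of lid and the z axis of cleaner, either way round below 0.025 rad and angle between the x axis of lid and the x axis of cleaner, either way round below 0.08 rad and linear speed of each of basket, lid below 0.02 m/s); the robot touches nothing.
It fails at once if the lid has fallen off the cleaner (height (world z) of lid below 0.08 m).
It fails at once if the lid is lifted off the rim (its plug more than 25 mm above it) (z of lid in the frame of tank_mouth above 0.025 m).
It fails at once if the basket is tipped by more than 35 degrees (angle between basket's own z axis and vertical above 0.61 rad).
It fails at once if the basket is dropped or slammed onto the worktop (faster than 0.45 m/s in the last 12 mm) (height (world z) of basket below 0.012 m and linear speed of basket above 0.45 m/s).
It fails at once if timer, petri dish, tape roll or marker moved by more than 30 mm (distance of any of timer, petri, tape, marker from where it was at the start of the episode above 0.03 m).
It also fails if it takes over 54 s, if anything falls off the work surface, if the arm or the gripper's body presses on something with over 40 N, if the wrist force passes 120 N, or if a joint passes its speed limit or range.

## Working session

There is one attempt and no reset: what is moved stays moved. The work goes in short steps, Python scripts to look and compute and a tool call to move; the robot and the scene stay as the last step left them, time stands still between calls to the robot, and variables do not carry over. Pictures are saved under pics/ and viewed, at most 10 in all, crops included, and the job is handed in when it is done.

```bash
ls; mkdir -p pics
```

Create h.py:
```python
import numpy as np, cv2
from rig import manip
def snap(n,f):
    c=manip.calibration(n); p,d=manip.capture(n)
    cv2.imwrite(f'pics/{f}.png',p[:,:,::-1]); np.savez(f'pics/{f}.npz',p=p,d=d,K=c['camera_matrix'],R=c['R'],t=c['t'])
def P(f,u,v,z=None):
    "world point of pixel: by depth, or on plane at height z"
    a=np.load(f'pics/{f}.npz'); r=np.linalg.inv(a['K'])@[u,v,1]; R=a['R'];t=a['t']
    if z is None: return R.T@(r*a['d'][v,u]-t)
    o=-R.T@t; w=R.T@r; return o+w*(z-o[2])/w[2]
def cloud(f):
    a=np.load(f'pics/{f}.npz'); d=a['d']; v,u=np.indices(d.shape)
    r=np.linalg.inv(a['K'])@np.stack([u.ravel(),v.ravel(),np.ones(u.size)])
    return ((r*d.ravel()).T-a['t'])@a['R'], d
```

Run:
```python
from h import *
print(manip.get_state())
snap('scene','s1');snap('side','d1')
a=cv2.imread('pics/s1.png')
```

```text
pics
rig.py
{'time_s': 0.0, 'joints': array([ 1.07062055e+00,  1.31135333e-01,  1.48927805e+00,  8.16006802e-06,
        1.52294933e+00, -8.53867656e-02]), 'qvel': array([-0.00151338, -0.00014572, -0.00011127,  0.00123357, -0.00157407,
       -0.00108436]), 'effort': array([-3.89187786e-03, -5.59870148e+01, -4.91736925e+01,  7.64024374e-02,
        3.63318343e-02, -1.75458608e-04]), 'ee_pos': array([0.24152162, 0.54868389, 0.23960349]), 'tool_rot': array([-6.46781884e-01, -3.07376185e+00,  2.65794131e-03]), 'contact_force': array([ 0.15534735, -0.12457182,  0.64728034]), 'moment': array([ 0.00955979,  0.01567731, -0.03538014]), 'grasp_force': 0.0, 'opening': 0.09293170263200679}
```

View pics/s1.png

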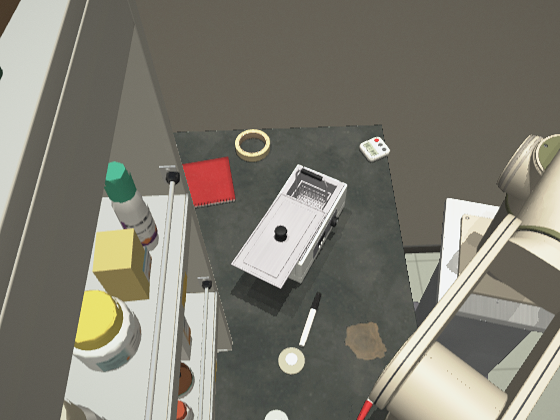

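View pics/d1.png

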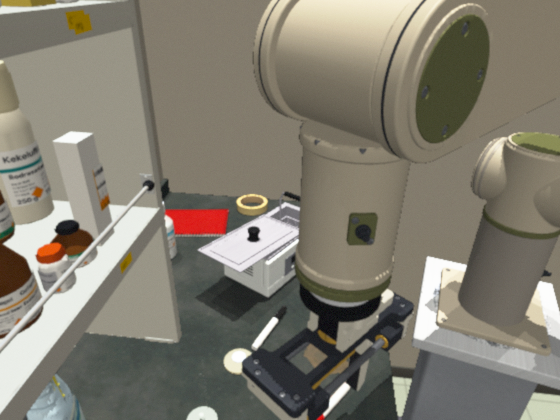

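The scene view shows the cleaner at about (295,225). The basket's sleeve is near (312,173) and the knob near (281,233). The tape (252,145), timer (374,149), marker (312,318) and petri dish (291,360) are all clear of it, and there is a shelf on the far-x side. I'll enlarge the cleaner.

Run:
```python
from h import *
a=cv2.imread('pics/s1.png')[155:305,220:370]
cv2.imwrite('pics/s1c.png',cv2.resize(a,(600,600),interpolation=cv2.INTER_CUBIC))
for n,u,v in [('tape',252,133),('timer',374,149),('marker',318,297),('marker2',303,343),('petri',291,360),('red',210,180),('edgetop',280,130),('sleeve',312,173),('knob',280,231),('shelfpost',173,177),('post2',206,284),('shelf',170,250),('paneledge',160,100),('tbl',390,200)]:
    print(n,P('s1',u,v).round(3))
```

```text
tape [ 0.709 -0.248  0.017]
timer [ 0.36  -0.261  0.021]
marker [0.426 0.209 0.02 ]
marker2 [0.438 0.324 0.016]
petri [0.456 0.366 0.013]
red [ 0.78  -0.068  0.009]
edgetop [ 0.637 -0.29   0.001]
sleeve [ 0.493 -0.026  0.176]
knob [0.534 0.13  0.151]
shelfpost [0.593 0.382 0.668]
post2 [0.596 0.381 0.367]
shelf [0.582 0.452 0.615]
paneledge [0.592 0.363 0.779]
tbl [ 0.295 -0.114  0.001]
```

View pics/s1c.png

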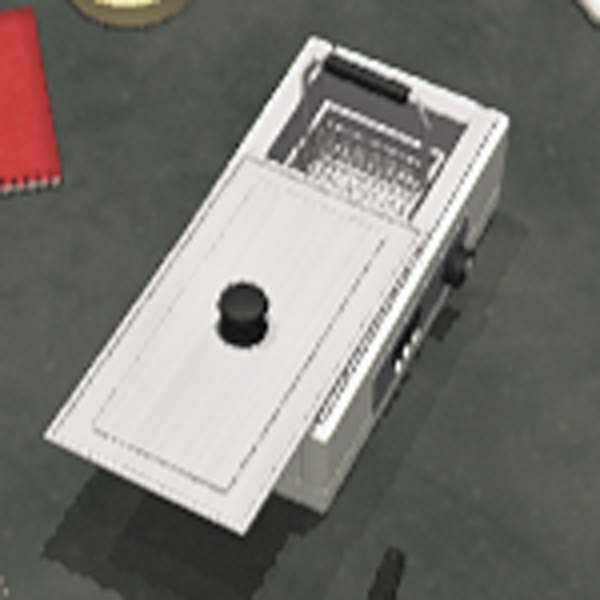

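Run:
```python
from h import *
def q(x,y,z): return P('s1',220+(x-1.5)/4,155+(y-1.5)/4,z)
A=q(312,38,.111);B=q(508,115,.111);C=q(322,440,.111)
print(A,B,C,np.linalg.norm(A-B),np.linalg.norm(B-C))
ax=np.arctan2(*(A-B)[1::-1]); ay=np.arctan2(*(C-B)[1::-1])
print('yaw x',ax,'yaw from y',ay-np.pi/2, 'centre',(A+C)/2)
s1,s2=q(328,60,.176),q(408,92,.176); print('sleeve',s1,s2,(s1+s2)/2,np.linalg.norm(s1-s2),np.arctan2(*(s1-s2)[1::-1]))
print('knob top',q(245,298,.147+.008))
# cloud: sleeve top, knob, rim plane
X,d=cloud('s1'); p=np.load('pics/s1.npz')['p'].reshape(-1,3).astype(int)
box=(X[:,0]>.35)&(X[:,0]<.7)&(X[:,1]>-.12)&(X[:,1]<.3)
dark=p.max(1)<70
k=box&dark&(X[:,2]>.165)&(X[:,2]<.185); S=X[k]; print('sleeve cloud',k.sum(),S.mean(0),S.min(0),S.max(0))
e=np.linalg.svd(S[:,:2]-S[:,:2].mean(0))[2][0];print(np.arctan2(e[1],e[0]))
k=box&dark&(X[:,2]>.135)&(X[:,2]<.162)&(X[:,1]>.08); S=X[k]; print('knob',k.sum(),S.mean(0),S[:,2].max()); T=S[S[:,2]>S[:,2].max()-.006]; print(len(T),T.mean(0),np.ptp(T,0))
k=box&(p.min(1)>120)&(X[:,2]>.105)&(X[:,2]<.14);r=cv2.minAreaRect(X[k][:,:2].astype(np.float32)*1000);print(r)
```

```text
[ 0.54209197 -0.09444904  0.111     ] [ 0.41146213 -0.06186291  0.111     ] [0.47572444 0.18185943 0.111     ] 0.13463287812371133 0.2520520203283663
yaw x -0.24446469805187276 yaw from y -0.2578027440337374 centre [0.5089082  0.04370519 0.111     ]
sleeve [ 0.51874028 -0.03088683  0.176     ] [ 0.46828392 -0.01802907  0.176     ] [ 0.4935121  -0.02445795  0.176     ] 0.052068862307694246 -0.24951861891197044
knob top [0.5320657  0.12673177 0.155     ]
sleeve cloud 93 [ 0.49463926 -0.02375347  0.17372679] [ 0.4690436 -0.0341356  0.1661027] [ 0.52054787 -0.01413449  0.18209248]
2.870464503679137
knob 105 [0.53252032 0.12991807 0.14975218] 0.15779369768856102
44 [0.53331225 0.12982042 0.15392281] [0.02508787 0.02237877 0.00573596]
((519.2122192382812, 78.95091247558594), (335.0450744628906, 139.36294555664062), 75.40262603759766)
```

The manual's scale: shifts go in shares of 62.5 mm and turns go in units of 0.25 rad. Converting my numbers, -0.04 m is -0.64, -0.03 m is -0.48, -0.164 rad is -0.656.

Emit:
drive_effector(deltas=[[0.093, [0, 0, 0], -0.656], [0.093, [-0.32, -0.416, 0], 0], [0.093, [-0.48, -0.64, 0], 0], [0.093, [-0.48, -0.64, 0], 0], [0.093, [-0.48, -0.64, 0], 0], [0.093, [-0.48, -0.64, 0], 0], [0.093, [-0.48, -0.64, 0], 0], [0.093, [-0.48, -0.64, 0], 0], [0.093, [-0.48, -0.64, 0], 0], [0.093, [-0.48, -0.64, 0], 0], [0.093, [-0.48, -0.64, 0], 0], [0.093, [-0.48, -0.64, 0], 0]], force=20)

```text
time_s: 1.6
ee_pos: [0.4462, 0.0555, 0.2404]
tool_rot: [-0.393, -3.117, -0.0]
contact_force: [0.4, 0.4, 0.2]
opening: 0.093
grasp_force: 0.0Traceback (most recent call last):
```

Add to h.py:
```python
from scipy.spatial.transform import Rotation as Rn
def to(x,y,z,yaw=-.25):
    "shift in tool axes and turn to reach TCP xyz with tool y along cleaner y"
    s=manip.get_state(); R=Rn.from_rotvec(s['tool_rot']).as_matrix()
    ang=np.arctan2(R[1,1],R[0,1])-(np.pi/2+yaw)
    print('t',s['time_s'],'pos',s['ee_pos'].round(4),'tilt',R[2,2].round(4),'shift',(R.T@(np.array([x,y,z])-s['ee_pos'])).round(4),'turn',round(ang,3),'op',s['opening'].round(4))
```

```bash
python3 -c "
from h import *
to(.4945,-.024,.24)"
```

```text
  File "<string>", line 3, in <module>
    to(.4945,-.024,.24)
    ~~^^^^^^^^^^^^^^^^^
  File "h.py", line 20, in to
    print('t',s['time_s'],'pos',s['ee_pos'].round(4),'tilt',R[2,2].round(4),'shift',(R.T@(np.array([x,y,z])-s['ee_pos'])).round(4),'turn',round(ang,3),'op',s['opening'].round(4))
                                                                                                                                                            ^^^^^^^^^^^^^^^^^^
AttributeError: 'float' object has no attribute 'round'
```

```bash
sed -i "s/s\['opening'\].round(4)/s['opening']/" h.py
```

Emit:
drive_effector(deltas=[[0.093, [-0.352, -0.352, 0], 0], [0.093, [-0.352, -0.352, 0], 0], [0.093, [-0.352, -0.336, 0], 0], [0.093, [0, 0, 0], 0], [0.06, [0, 0, 0], 0]])

```text
time_s: 2.22
ee_pos: [0.4934, -0.0219, 0.2402]
tool_rot: [-0.393, -3.116, -0.001]
contact_force: [-0.1, 1.0, 0.2]
opening: 0.0872
grasp_force: 0.0
```

```bash
python3 -c "
from h import *
to(.4945,-.024,.24)
snap('wrist','w1')
X,d=cloud('w1'); p=np.load('pics/w1.npz')['p'].reshape(-1,3).astype(int)
k=(abs(X[:,0]-.494)<.04)&(abs(X[:,1]+.024)<.03)&(X[:,2]>.168)&(X[:,2]<.185)&(p.max(1)<80)
print(k.sum())
if k.sum()>20: print(X[k].mean(0),cv2.minAreaRect((X[k][:,:2]*1000).astype(np.float32)))
"
```

```text
t 2.225 pos [ 0.4934 -0.0219  0.2402] tilt -1.0 shift [-0.0016 -0.0018  0.0002] turn -0.001 op 0.08722077813035789
1012
[ 0.49218049 -0.02825665  0.17591083] ((493.27679443359375, -28.626657485961914), (9.840322494506836, 54.40283966064453), 75.00109100341797)
```

View pics/w1.png

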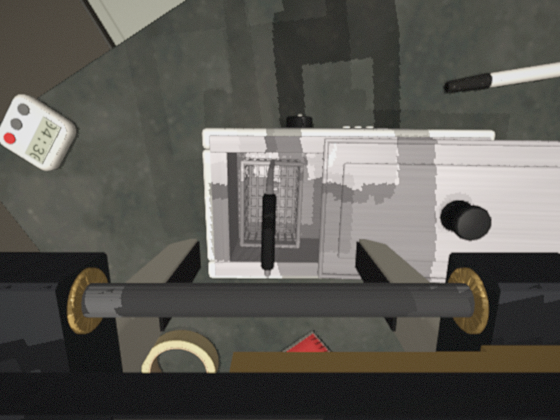

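The wrist view shows the sleeve at (268,232), the knob at (466,220) and nothing touching the fingers. The measured sleeve is 54 x 10 mm at z = 0.176, as specified. I'll go down and grip.

Scaled: -0.0054 m is -0.0864, -0.0014 m is -0.0224, 0.01 rad is 0.04.

Emit:
drive_effector(deltas=[[0.06, [-0.0224, -0.0864, 0], 0.04], [0.05, [0, 0, 0.32], 0], [0.05, [0, 0, 0.32], 0], [0.05, [0, 0, 0.32], 0], [0.05, [0, 0, 0.112], 0], [0.05, [0, 0, 0], 0], [0, [0, 0, 0], 0], [0, [0, 0, 0], 0], [0, [0, 0, 0], 0], [0, [0, 0, 0], 0]], force=25)

```text
time_s: 3.52
ee_pos: [0.494, -0.0279, 0.1739]
tool_rot: [0.408, 3.114, -0.0]
contact_force: [1.5, -0.6, 0.5]
opening: 0.0149
grasp_force: 0.0
```

```bash
python3 -c "
from h import *
to(.4933,-.0275,.173)"
```

```text
t 3.525 pos [ 0.494  -0.0279  0.1739] tilt -1.0 shift [0.0008 0.0002 0.0009] turn -0.011 op 0.014866729016164709
```

Still closing; let it finish, then lift.

Emit:
drive_effector(deltas=[[0, [0, 0, 0], 0], [0, [0, 0, 0], 0], [0, [0, 0, 0], 0]])

```text
time_s: 3.9
ee_pos: [0.4939, -0.0279, 0.1737]
tool_rot: [0.409, 3.115, -0.0]
contact_force: [0.2, -0.1, 0.9]
opening: 0.0094
grasp_force: 24.9
```

Emit:
drive_effector(deltas=[[0, [0, 0, -0.16], 0], [0, [0, 0, -0.32], 0], [0, [0, 0, -0.32], 0], [0, [0, 0, -0.32], 0], [0, [0, 0, -0.32], 0], [0, [0, 0, -0.32], 0], [0, [0, 0, 0], 0]])

```text
time_s: 4.78
ee_pos: [0.4949, -0.028, 0.286]
tool_rot: [0.408, 3.111, -0.0]
contact_force: [-0.5, -0.1, -3.1]
opening: 0.0102
grasp_force: 24.9
```

```bash
python3 -c "
from h import *
to(.457,-.16,.283); snap('scene','s2'); a=cv2.imread('pics/s2.png')[60:310,150:450]
cv2.imwrite('pics/s2c.png',cv2.resize(a,None,fx=2,fy=2))"
```

```text
t 4.775 pos [ 0.4949 -0.028   0.286 ] tilt -1.0 shift [ 0.0026 -0.1373  0.0029] turn -0.011 op 0.010184291448477701
```

View pics/s2c.png

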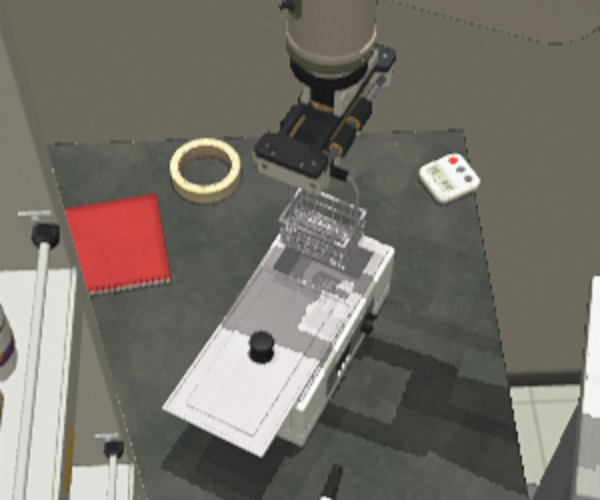

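The basket (crop ~(322,225)) hangs upright above the tank, and the lid has not moved. I'll shift it along -y and lower it.

Scaled: -0.03 m is -0.48, 0.03 m is 0.48.

Emit:
drive_effector(deltas=[[0, [0, -0.32, 0], 0], [0, [0, -0.48, 0], 0], [0, [0, -0.48, 0], 0], [0, [0, -0.48, 0], 0], [0, [0.016, -0.432, 0], 0], [0, [0, 0, 0], 0], [0, [0, 0, 0.48], 0], [0, [0, 0, 0.48], 0], [0, [0, 0, 0.48], 0], [0, [0, 0, 0.48], 0], [0, [0, 0, 0.288], 0], [0, [0, 0, 0], 0]])

```text
time_s: 6.32
ee_pos: [0.4565, -0.1591, 0.1439]
tool_rot: [-0.407, -3.112, -0.002]
contact_force: [0.0, 0.5, -1.9]
opening: 0.0095
grasp_force: 24.9
```

```bash
python3 -c "
from h import *
to(.457,-.16,.1337)"
```

```text
t 6.325 pos [ 0.4565 -0.1591  0.1439] tilt -1.0 shift [-0.0007 -0.0008  0.0102] turn -0.01 op 0.00951865573791705
```

Scaled: 0.004 m is 0.064, 0.003 m is 0.048.

Emit:
drive_effector(deltas=[[0, [0, 0, 0.064], 0], [0, [0, 0, 0.048], 0], [0, [0, 0, 0.032], 0], [0, [0, 0, 0.016], 0], [0, [0, 0, 0], 0]])

```text
time_s: 6.95
ee_pos: [0.4576, -0.16, 0.1357]
tool_rot: [0.409, 3.115, -0.0]
contact_force: [0.2, 0.5, -1.8]
opening: 0.0096
grasp_force: 24.9
```

Emit:
drive_effector(deltas=[[0, [0, 0, 0.008], 0], [0, [0, 0, 0], 0]])

```text
time_s: 7.2
ee_pos: [0.4576, -0.16, 0.1352]
tool_rot: [0.408, 3.115, -0.0]
contact_force: [0.6, 0.3, -1.3]
opening: 0.0102
grasp_force: 24.9
```

Scaled: 0.0006 m is 0.0096.

Emit:
drive_effector(deltas=[[0, [0, 0, 0.0096], 0], [0, [0, 0, 0.0096], 0], [0, [0, 0, 0.0096], 0], [0, [0, 0, 0], 0], [0, [0, 0, 0], 0]])

```text
time_s: 7.82
ee_pos: [0.4577, -0.1602, 0.1337]
tool_rot: [0.409, 3.114, -0.0]
contact_force: [-1.5, -0.8, 2.8]
opening: 0.0096
grasp_force: 24.9
```

The force now pushes up, so the basket is standing. Release and retreat upward.

Emit:
drive_effector(deltas=[[0.012, [0, 0, 0], 0], [0.02, [0, 0, 0], 0], [0.04, [0, 0, 0], 0], [0.04, [0, 0, 0], 0], [0.04, [0, 0, 0], 0], [0.04, [0, 0, 0], 0], [0.04, [0, 0, -0.16], 0], [0.04, [0, 0, -0.4], 0], [0.04, [0, 0, -0.64], 0], [0.04, [0, 0, -0.64], 0], [0.04, [0, 0, -0.24], 0], [0.04, [0, 0, 0], 0]])

```text
time_s: 9.32
ee_pos: [0.4581, -0.1602, 0.2643]
tool_rot: [0.408, 3.113, -0.001]
contact_force: [-0.6, 0.4, -1.0]
opening: 0.0402
grasp_force: 0.0
```

```bash
python3 -c "
from h import *
to(.457,-.16,.26); snap('scene','s3'); snap('wrist','w3'); a=cv2.imread('pics/s3.png')[100:310,200:400]
b=cv2.resize(cv2.imread('pics/w3.png'),(400,300));c=np.zeros((600,800,3),np.uint8);c[:420,:400]=cv2.resize(a,None,fx=2,fy=2);c[:300,400:]=b
cv2.imwrite('pics/s3c.png',c)
X,d=cloud('w3'); p=np.load('pics/w3.npz')['p'].reshape(-1,3).astype(int)
k=(abs(X[:,0]-.457)<.05)&(abs(X[:,1]+.16)<.04)&(X[:,2]>.12)&(X[:,2]<.145)
print(k.sum(),X[k].mean(0),X[k].max(0),cv2.minAreaRect((X[k][:,:2]*1000).astype(np.float32)))
"
```

```text
t 9.325 pos [ 0.4581 -0.1602  0.2643] tilt -1.0 shift [ 0.0012 -0.      0.0043] turn -0.011 op 0.040176523236835085
769 [ 0.45543945 -0.15978109  0.13506706] [ 0.49590304 -0.14875523  0.13846922] ((457.83111572265625, -160.3147735595703), (9.105501174926758, 78.35906982421875), 74.84630584716797)
```

View pics/s3c.png

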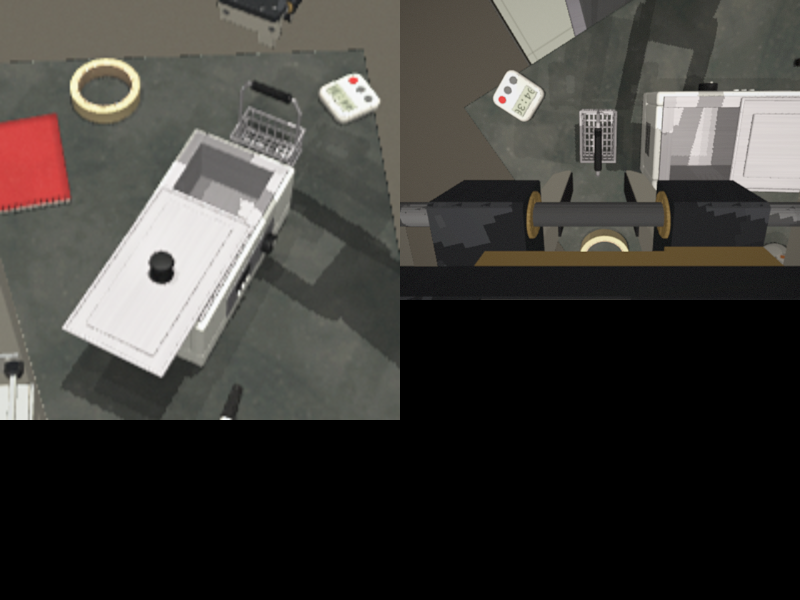

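The basket stands upright on the worktop with its sleeve top at z = 0.136, and the other objects and the lid haven't moved. Next I'll move over the knob and measure.

Emit:
drive_effector(deltas=[[0.06, [0, 0.32, 0], 0], [0.06, [0, 0.56, 0], 0], [0.06, [0, 0.64, 0], 0], [0.06, [0, 0.64, 0], 0], [0.06, [0, 0.64, 0], 0], [0.06, [0, 0.64, 0], 0], [0.06, [0, 0.64, 0], 0], [0.06, [0, 0.48, 0], 0], [0.06, [0, 0.2016, 0], 0], [0.06, [0, 0, 0], 0], [0.06, [0, 0, 0], 0]])

```text
time_s: 10.8
ee_pos: [0.5341, 0.1265, 0.2628]
tool_rot: [-0.41, -3.114, 0.001]
contact_force: [-1.0, -0.8, 0.6]
opening: 0.0599
grasp_force: 0.0
```

```bash
python3 -c "
from h import *
to(.533,.128,.264); snap('wrist','w4')
X,d=cloud('w4'); p=np.load('pics/w4.npz')['p'].reshape(-1,3).astype(int)
k=(abs(X[:,0]-.533)<.03)&(abs(X[:,1]-.128)<.03)&(X[:,2]>.135)&(p.max(1)<90)
K=X[k];print(k.sum(),K.max(0),K.min(0));T=K[K[:,2]>K[:,2].max()-.005];print(len(T),T.mean(0),cv2.minEnclosingCircle((T[:,:2]*1000).astype(np.float32)))
"
```

```text
t 10.8 pos [0.5341 0.1265 0.2628] tilt -1.0 shift [ 0.0014  0.0012 -0.0012] turn -0.012 op 0.05985211501730596
23220 [0.552282   0.15799963 0.36649381] [0.50300055 0.09800262 0.1464628 ]
8304 [0.51096524 0.12834073 0.36391201] ((511.3994445800781, 128.03794860839844), 31.09518051147461)
```

View pics/w4.png

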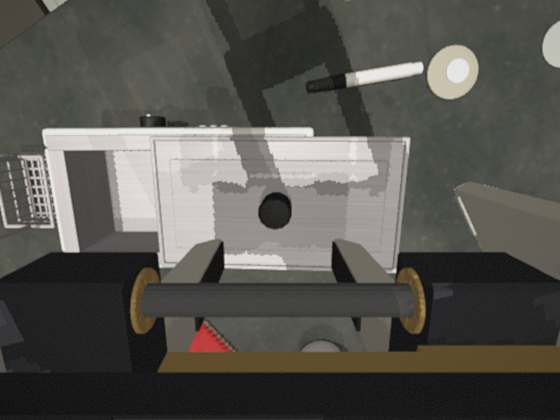

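The knob's head is at (275,210), the rim's -x corners are at (44,130) and (313,132), and its -y/+x corner is near (64,250). I'll fit all of them.

Run:
```python
from h import *
X,d=cloud('w4'); p=np.load('pics/w4.npz')['p'].reshape(-1,3).astype(int)
k=(abs(X[:,0]-.533)<.03)&(abs(X[:,1]-.128)<.03)&(X[:,2]>.145)&(X[:,2]<.165)&(p.max(1)<90)
T=X[k];print('knob',len(T),T.mean(0),np.percentile(T[:,2],95),cv2.minEnclosingCircle((T[:,:2]*1000).astype(np.float32)))
B=P('w4',44,130,.111);C=P('w4',313,132,.112);print('B',B,'C',C,np.linalg.norm(B-C),np.arctan2(*(C-B)[1::-1])-np.pi/2)
y=np.array([C[0]-B[0],C[1]-B[1]]);y/=np.linalg.norm(y);x=np.array([y[1],-y[0]])
c=(B+C)[:2]/2+.07*x
print('centre',c,'knob in cleaner',(T.mean(0)[:2]-c)@x,(T.mean(0)[:2]-c)@y)
for u,v in [(200,160),(380,160),(200,240),(380,240)]: print(P('w4',u,v))
```

```text
knob 855 [0.53188292 0.12445817 0.15182923] 0.15340172937551108 ((532.6082153320312, 124.31499481201172), 14.126057624816895)
B [ 0.41265215 -0.06119164  0.111     ] C [0.47778428 0.1749362  0.112     ] 0.24494805574771922 -0.26914156263194866
centre [0.51269818 0.038259  ] knob in cleaner -0.0044266301116379116 0.08819725398118952
[0.47505107 0.06990085 0.119997  ]
[0.51608296 0.22493648 0.1261864 ]
[0.54714538 0.04616524 0.1206935 ]
[0.58799038 0.21046571 0.12942745]
```

Scaled: -0.0025 m is -0.04, 0.0014 m is 0.0224.

Emit:
drive_effector(deltas=[[0.06, [0.0224, -0.04, 0.32], 0], [0.06, [0, 0, 0.48], 0], [0.06, [0, 0, 0.48], 0], [0.06, [0, 0, 0.32], 0], [0.06, [0, 0, 0.128], 0], [0.06, [0, 0, 0], 0], [0.036, [0, 0, 0], 0], [0.036, [0, 0, 0], 0], [0.036, [0, 0, 0], 0], [0.036, [0, 0, 0], 0]], force=5)

```text
time_s: 12.1
ee_pos: [0.5325, 0.1255, 0.1556]
tool_rot: [0.408, 3.114, 0.0]
contact_force: [-0.4, -0.5, -0.5]
opening: 0.0364
grasp_force: 0.0
```

Emit:
drive_effector(deltas=[[0.036, [0, 0, 0.048], 0], [0.036, [0, -0.096, 0], 0], [0.036, [0, -0.128, 0], 0], [0.036, [0, -0.128, 0], 0], [0.036, [0, -0.128, 0], 0], [0.036, [0, -0.128, 0], 0], [0.036, [0, -0.128, 0], 0], [0.036, [0, -0.064, 0], 0], [0.036, [0, 0, 0], 0]])

```text
time_s: 13.22
ee_pos: [0.5194, 0.0768, 0.1524]
tool_rot: [0.409, 3.115, -0.0]
contact_force: [-0.6, -0.5, -0.2]
opening: 0.0359
grasp_force: 0.0
```

```bash
python3 -c "
from h import *
to(.511,.0435,.153); snap('scene','s5'); a=cv2.imread('pics/s5.png')[130:310,210:370]
cv2.imwrite('pics/s5c.png',cv2.resize(a,None,fx=3,fy=3))"
```

```text
t 13.225 pos [0.5194 0.0768 0.1524] tilt -1.0 shift [-0.0005 -0.0344 -0.0006] turn -0.011 op 0.035899032747571384
```

View pics/s5c.png

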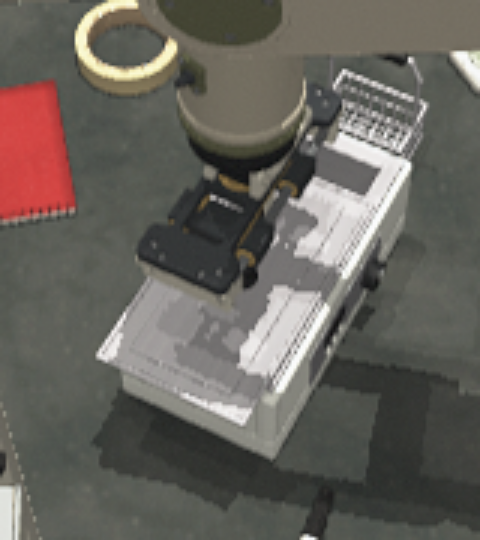

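The lid (crop ~(215,330)) is following squarely and the basket stands clear at (375,110). Keep pushing, then finish in small steps.

Emit:
drive_effector(deltas=[[0.036, [0, -0.096, 0], 0], [0.036, [0, -0.128, 0], 0], [0.036, [0, -0.128, 0], 0], [0.036, [0, -0.096, 0], 0], [0.036, [0, 0, 0], 0]])

```text
time_s: 13.9
ee_pos: [0.5121, 0.0495, 0.1524]
tool_rot: [0.41, 3.115, -0.0]
contact_force: [1.1, 0.0, -1.0]
opening: 0.0361
grasp_force: 0.0
```

Emit:
drive_effector(deltas=[[0.036, [0, -0.032, 0], 0], [0.036, [0, -0.032, 0], 0], [0.036, [0, 0, 0], 0]])

```text
time_s: 14.28
ee_pos: [0.5112, 0.0463, 0.1524]
tool_rot: [0.408, 3.115, 0.0]
contact_force: [0.4, 0.3, 0.6]
opening: 0.036
grasp_force: 0.2
```

Emit:
drive_effector(deltas=[[0.036, [0, -0.032, 0], 0], [0.036, [0, 0, 0], 0]])

```text
time_s: 14.52
ee_pos: [0.5106, 0.0443, 0.1523]
tool_rot: [-0.409, -3.115, 0.0]
contact_force: [0.2, 0.6, -0.1]
opening: 0.0358
grasp_force: 0.3
```

```bash
python3 -c "
from h import *
to(.511,.0435,.153); snap('wrist','w6'); snap('scene','s6'); 
a=cv2.imread('pics/s6.png')[130:310,210:370]
b=cv2.resize(cv2.imread('pics/w6.png'),(400,300));c=np.zeros((450,800,3),np.uint8);c[:450,:400]=cv2.resize(a,(400,450));c[:300,400:]=b
cv2.imwrite('pics/s6c.png',c)
for u,v in [(280,400-20)]: pass
X,d=cloud('s6')
x=np.array([.966,-.257]);y=np.array([.257,.966]);r=X[:,:2]-[.511,.0435];a=r@x;b=r@y
for lo,hi in [(-110,-90),(-90,-60),(60,90),(90,110)]:
  k=(abs(a)<.06)&(b>lo/1e3)&(b<hi/1e3)&(X[:,2]>.09)&(X[:,2]<.14); print(lo,k.sum(),np.median(X[k,2]) if k.any() else 0)
"
```

```text
t 14.525 pos [0.5106 0.0443 0.1523] tilt -1.0 shift [-0.0006 -0.0006 -0.0007] turn -0.011 op 0.03580266092678734
-110 136 0.11531597966879018
-90 238 0.11796372106095374
60 582 0.12346210399071987
90 412 0.1234508285167299
```

View pics/s6c.png

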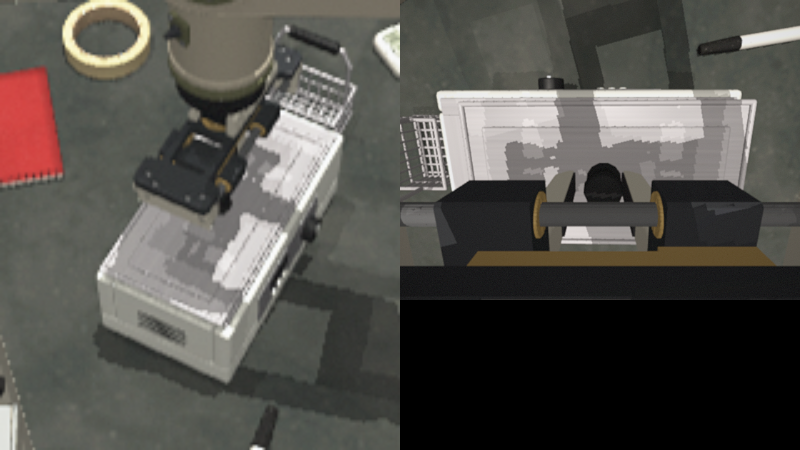

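The +y end is still about 6 mm high at 0.1235, so the lid has not dropped yet. I'll nudge it on, checking the height each time.

Create lv.py:
```python
from h import *
import sys
f=sys.argv[1]; to(.511,.0435,.153); snap('scene',f); X,d=cloud(f)
x=np.array([.966,-.257]);y=np.array([.257,.966]);r=X[:,:2]-[.511,.0435];a=r@x;b=r@y
for lo,hi in [(-110,-70),(60,80),(80,100)]:
  k=(abs(a)<.06)&(b>lo/1e3)&(b<hi/1e3)&(X[:,2]>.09)&(X[:,2]<.14); print(lo,k.sum(),np.median(X[k,2]))
```

```text
(no output)
```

Emit:
drive_effector(deltas=[[0.036, [0, -0.032, 0], 0], [0.036, [0, 0, 0], 0]])

```text
time_s: 14.88
ee_pos: [0.5101, 0.0423, 0.1523]
tool_rot: [0.409, 3.115, -0.0]
contact_force: [-0.0, 0.2, 0.6]
opening: 0.0363
grasp_force: 0.3
```

```bash
python3 lv.py a1
```

```text
t 14.875 pos [0.5101 0.0423 0.1523] tilt -1.0 shift [-0.0006  0.0014 -0.0007] turn -0.011 op 0.0362961261494694
-110 305 0.11720829983845919
60 377 0.12343409512952319
80 389 0.1239234600857029
```

Emit:
drive_effector(deltas=[[0.036, [0, -0.024, 0], 0], [0.036, [0, 0, 0], 0]])

```text
time_s: 15.18
ee_pos: [0.5097, 0.0408, 0.1523]
tool_rot: [-0.409, -3.115, 0.0]
contact_force: [-0.1, 1.4, -0.5]
opening: 0.036
grasp_force: 0.2
```

```bash
python3 lv.py a2
```

```text
t 15.175 pos [0.5097 0.0408 0.1523] tilt -1.0 shift [-0.0006  0.0029 -0.0007] turn -0.011 op 0.03600168692899661
-110 311 0.11706831579700261
60 382 0.12371409770931205
80 397 0.12409316565564045
```

Scaled: -0.0015 m is -0.024.

Emit:
drive_effector(deltas=[[0.036, [0, -0.024, 0], 0], [0.036, [0, 0, 0], 0]])

```text
time_s: 15.48
ee_pos: [0.5093, 0.0394, 0.1523]
tool_rot: [-0.409, -3.115, 0.0]
contact_force: [0.1, 0.5, 0.2]
opening: 0.036
grasp_force: 0.2
```

```bash
python3 lv.py a3
```

```text
t 15.475 pos [0.5093 0.0394 0.1523] tilt -1.0 shift [-0.0006  0.0044 -0.0007] turn -0.011 op 0.03603958964389113
-110 305 0.11714362803941628
60 371 0.12323729128169508
80 414 0.12398340443000795
```

Emit:
drive_effector(deltas=[[0.036, [0, -0.024, 0], 0], [0.036, [0, 0, 0], 0]])

```text
time_s: 15.78
ee_pos: [0.5089, 0.0379, 0.1523]
tool_rot: [-0.409, -3.115, 0.0]
contact_force: [0.3, -0.0, -1.0]
opening: 0.036
grasp_force: 0.2
```

```bash
python3 lv.py a4
```

```text
t 15.775 pos [0.5089 0.0379 0.1523] tilt -1.0 shift [-0.0006  0.0059 -0.0007] turn -0.011 op 0.03603699669674474
-110 309 0.11736432043915423
60 377 0.12338780453867643
80 408 0.12377327683497683
```

Scaled: -0.0015 m is -0.024.

Emit:
drive_effector(deltas=[[0.036, [0, -0.024, 0], 0], [0.036, [0, 0, 0], 0]])

```text
time_s: 16.08
ee_pos: [0.5086, 0.0365, 0.1523]
tool_rot: [-0.409, -3.115, 0.0]
contact_force: [-0.1, -0.2, -2.1]
opening: 0.0358
grasp_force: 0.2
```

```bash
python3 lv.py a5
```

```text
t 16.075 pos [0.5086 0.0365 0.1523] tilt -1.0 shift [-0.0005  0.0074 -0.0007] turn -0.011 op 0.03580543456883038
-110 306 0.11739545146510591
60 384 0.12394794552353988
80 414 0.12319042804841762
```

Emit:
drive_effector(deltas=[[0.036, [0, -0.024, 0], 0], [0.036, [0, 0, 0], 0]])

```text
time_s: 16.38
ee_pos: [0.5082, 0.035, 0.1523]
tool_rot: [-0.409, -3.115, 0.0]
contact_force: [0.5, -0.4, -0.7]
opening: 0.036
grasp_force: 0.2
```

```bash
python3 lv.py a6
```

```text
t 16.375 pos [0.5082 0.035  0.1523] tilt -1.0 shift [-0.0005  0.0089 -0.0007] turn -0.011 op 0.03601231563017396
-110 319 0.11672384825152224
60 371 0.11729222179535966
80 420 0.11666417144738958
```

It has dropped level: 0.117 at both ends. Open, back off and check.

Scaled: -0.04 m is -0.64, -0.03 m is -0.48.

Emit:
drive_effector(deltas=[[0.06, [0, 0, 0], 0], [0.06, [0, 0, 0], 0], [0.06, [0, 0, 0], 0], [0.06, [0, 0, -0.16], 0], [0.06, [0, 0, -0.48], 0], [0.06, [0, 0, -0.64], 0], [0.06, [0, 0, -0.64], 0], [0.06, [0, 0, 0], 0]])

```text
time_s: 17.42
ee_pos: [0.5103, 0.0351, 0.2774]
tool_rot: [0.407, 3.107, 0.001]
contact_force: [0.2, -0.5, -0.2]
opening: 0.06
grasp_force: 0.0
```

```bash
python3 lv.py a7
```

Run:
```python
from h import *
snap('wrist','w7')
a=cv2.imread('pics/a7.png')[130:310,210:370]
b=cv2.resize(cv2.imread('pics/w7.png'),(400,300));c=np.zeros((450,800,3),np.uint8);c[:450,:400]=cv2.resize(a,(400,450));c[:300,400:]=b
cv2.imwrite('pics/a7c.png',c)
```

```text
t 17.425 pos [0.5103 0.0351 0.2774] tilt -1.0 shift [0.0025 0.0081 0.1244] turn -0.011 op 0.06000561812557166
-110 549 0.11696176699522949
60 379 0.11714618592136593
80 433 0.11610235436399442
```

View pics/a7c.png

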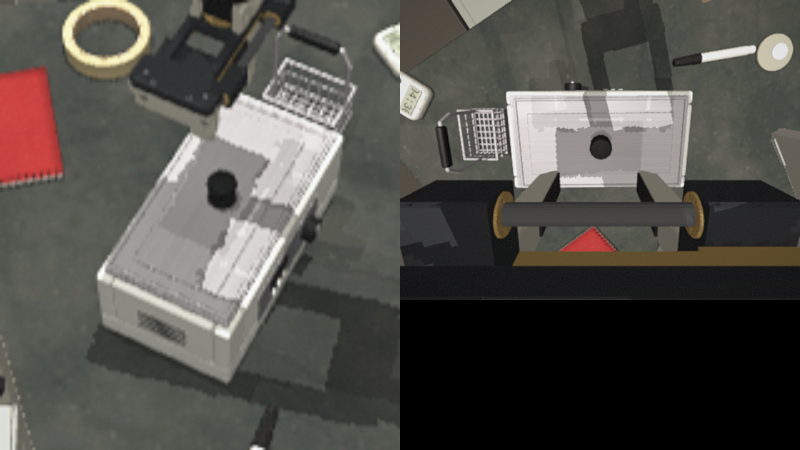

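The lid lies level and square in the rim with its knob at (600,147) in the wrist panel. The basket stands upright beside the cleaner, and the timer, tape, marker and petri dish are where they were.

```bash
python3 -c "
from rig import manip
print(manip.hand_in())"
```

```text
the job is handed in; nothing more can be done
None
```

The basket is standing upright on the worktop beside the cleaner, the lid is slid home and lies level in the mouth, the other objects look unmoved in the last pictures, and the job is handed in (no verdict came back).

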